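# Wedge the rocking jig box

## Robot

A 7-joint arm with a two-finger parallel gripper is mounted at the origin on the work surface. World frame = base frame: x ahead of the robot, y to its left, z up, the work surface at z = 0. Lengths are in m, angles in degrees, forces in N, time in s.
With the tool pointing down it reaches from about 0.4 to 0.875 m from the base axis. Payload 6.5 kg.
Tool frame: the origin (TCP) lies midway between the tips of the shut fingers; the grasp point (between the pads) lies manip.grasp_offset behind it (manip.grasp_offset is the distance from the TCP to the grasp point, in m); z points along the fingers, y is the direction in which the jaws open and shut (so a half turn about z gives the same grasp; the last joint's range is limited). The gripper opens to 88 mm and grips with 3 to 60 N. Pads are 18 mm wide; open, the fingers measure 123 mm over their backs; the gripper's body (75 mm by 187 mm) begins 45 mm behind the grasp point.
Start: joints at [60.035, 30.733, -0.252, 88.115, 0.149, 61.152, -4.079], TCP at [0.287, -0.583, 0.239] pointing down, gripper open.
Joint ranges: [-154.64, 154.64], [-21.42, 123.67], [-72.66, 72.17], [13.99, 137.28], [-74.86, 254.86], [10.95, 109.41], [-158.01, 158.01]. Speed limits (degrees/s): [136.94, 136.94, 180, 180, 180, 180, 180].

## Interface

Orientations are given as a 3x3 rotation matrix whose columns are the frame's x, y, z axes.
In Python, from rig import manip, fingers, planner, viewer, ticket, read_time_s, read_joint_pos, read_joint_velocities, read_joint_efforts, read_tool_pos, read_tool_rot, read_ft_force, read_moment, read_gripper_width gives the robot as it stands. The module is installed in compiled form; this text tells all that it offers. Calls block until the motion is done:
- manip.movep(position, orientation): joint-space move of the TCP to a pose.
- manip.line_to(position, max_speed=0.15, ori=None): straight line of the TCP; ori=None keeps the orientation; max_speed is the mean speed in m/s.
- manip.move_joints(angles): joint-space move.
- fingers.gripper_open() and fingers.close(newtons=None): open the fingers fully, or close them until they stop; newtons is the grip in N (None keeps the last).
- manip.hold(seconds).
- planner.solve_ik(position, orientation): joint angles nearest the present ones, or None.
- viewer.get_image(name): name is "side" or "top" or "wrist"; returns (picture, depth): 480x640x3 uint8, red, green, blue; 480x640 float32, m along the optical axis (not along the pixel's ray), 0 where there is no reading.
- viewer.get_calibration(name): a dict with "camera_matrix" (3x3 intrinsics, pixels), "extrinsics" (4x4, takes a point from world to camera coordinates). Camera axes: x right, y down, z forward; pixel columns grow to the right and rows downward; lengths in m; the calibration is good to about 2 mm. The wrist camera is an equidistant fisheye: a pixel r from the principal point sees the ray r / f radians off the axis. A picture is of the moment at which its call begins: read the wrist's pose just before it. get_calibration takes no time and is no camera call; for the wrist camera it gives the pose at the moment of the call.
A pose or a line that the arm cannot do raises manip.Unreachable and nothing moves.
- ticket.close_job(): hands the job in, once; it reports no verdict.
Trained networks look in the newest picture that a camera, given by its name, has taken for a name from the list of things; names that differ only in an ending like _2 or _b are one class to them, and where a whole thing is asked for, a point or a joint stands for the part that bears it (a point fixed in the world has none). Each returns a list of dicts, best first, with "confidence" (0 to 1); they miss things now and then, are a little off and sometimes report something else, mostly with a low value. They report only what shows in the picture. A call takes as long as a camera call.
- viewer.spot_in(query, camera): "xy" ([column, row] in pixels, amid what is visible of it).
- viewer.landmark_of(query, camera): "xy" ([column, row] in pixels: a listed point, or the origin of a listed thing).
Readings, each from a call of its own:
- read_time_s(): time.
- read_joint_pos(): joint angles.
- read_joint_velocities(): joint speeds.
- read_joint_efforts(): joint torques, N m.
- read_tool_pos(): TCP position.
- read_tool_rot(): TCP orientation.
- read_ft_force(): force on the tool from outside, world axes, zero at the start.
- read_moment(): the same for the moment, N m.
- read_gripper_width(): finger opening in m.
Only numpy, scipy, OpenCV 4.12 (cv2) and the standard library are available. Lean on these libraries where they do the work, as an engineer would, in place of code of your own. Each camera call takes 0.05 s, during which the arm holds its last target.

## Task

The grey jig box rocks because one of its feet hangs over the cut-away corner of the plate: press down on the round pad at that corner to feel it dip to the bench, let it come up, then slide the wooden wedge nose first under that foot until the box stands snug and level, not jacked up. Press the pad firmly again to prove that it no longer rocks, pushing the wedge a little further if it does, and leave it so. Only push and press with the fingertips: do not lift or carry the wedge or shift the box, and leave the other things where they are.

Things in the scene. Friction and masses are not known exactly. Their poses are not given: they have to be found in the camera images.
- jig: grey jig box, 2.2 kg (+-15 %), 180 (x) x 260 (y) mm, on four ball feet 24 mm in diameter, 20 mm in from the sides. Origin: footprint centre at the bottom of the feet; body 14 to 65 mm above it. A steel casting (to 94 mm) on its +x, -y quarter keeps it on three feet, which stand on the plate; the -x, +y foot hangs over the cut-out, so the box rocks about the diagonal of that foot's neighbours
- pad: round black rubber press pad, 36 mm diameter, 8 mm high, on the jig's top at its (-x, +y) corner, right above the hanging foot; fixed to the jig; the only pad on it
- pad_top (a point): centre of the pad's top, 73 mm above the jig's origin. Pressing here with more than about 4 to 8 N tips the box until the hanging foot reaches the bench (6 to 11 mm lower), unless the wedge fills the gap; a firm press is 10 N or more
- foot (a point): centre of the hanging ball foot (radius 12 mm), 12 mm above the jig's origin. The gap under it, 6 to 11 mm, equals the height of the plate's top over the bench; its bench height minus 12 mm
- plate: fixed flat L-shaped aluminium plate, 220 (x) x 300 (y) mm; its quarter at -x, +y (90 x 150 mm) is cut away and shows the flat black bench mat (level with the bench). Its top is 6 to 11 mm above the bench (differs each time), 12 mm above this origin, which lies under its centre, partly sunk below the bench surface
- wedge: wooden wedge flat on the bench, 130 mm long (x), 45 wide (y), 90 g; 3 mm thick at the nose (+x end), rising evenly to 23 mm at the blunt end. Origin: underside centre. It lies by the jig's +y side, nose towards the hanging foot within about 25 mm sideways and 10 degrees. Slides with about 1 N; resistance climbs steeply once it meets the foot, and much over 6 N lifts the corner or shifts the box
- slope: the wedge's sloping top face: origin at its centre (13 mm above the wedge's origin), z axis square to the face, x down the slope to the nose. The hanging foot touches the face when the foot's centre is 12 mm from it along this z
- blunt (a point): centre of the wedge's upright blunt end face, 10 mm above the bench; the place to push
- nose (a point): middle of the thin edge of the wedge, at bench level
- caster: grey twin-wheel chair caster, 44 x 52 mm, 78 mm tall with its pin; origin under its centre. Bystander
- offcut: flat rectangular wooden offcut, 70 x 40 x 18 mm (not the wedge: its top is level); origin under its centre. Bystander
- jar: closed glass jar, 54 mm diameter, 62 mm tall; origin under its centre. Bystander
- driver: screwdriver lying flat. Bystander
- tape: cardboard-coloured tape roll lying flat, 84 mm diameter, 25 mm tall. Bystander
- spanner: steel wrench lying flat. Bystander
- armpad: black chair armrest pad lying flat, 90 x 240 x 22 mm. Bystander

How it is judged:
By the outcome, as a careful person would: the job done as asked, in the order asked, and still so for the second after the job is handed in, with the robot touching nothing.
It also fails if it takes over 64 s, if anything falls off the work surface, if the arm or the gripper's body presses on something with over 40 N, if the wrist force passes 120 N, or if a joint passes its speed limit or range.

## Working session

There is one attempt and no reset: what is moved stays moved. The work goes in short steps, each a Python script; the robot and the scene stay as the last script left them, time stands still between calls to the robot, and variables do not carry over. Pictures are saved under pics/ and viewed, and the job is handed in when it is done.

```bash
mkdir -p pics; ls
cat > h.py <<'E'
from rig import *
import numpy as np, cv2
def snap(n,f):
    p,d=viewer.get_image(n); cv2.imwrite('pics/'+f,p[:,:,::-1]); return p,d
def deproj(n,xy,d,cal=None):
    c=cal or viewer.get_calibration(n);K=np.array(c['camera_matrix']);T=np.linalg.inv(np.array(c['extrinsics']))
    r=np.linalg.inv(K)@[xy[0],xy[1],1]; return (T@np.append(r*d,1))[:3]
def proj(n,P):
    c=viewer.get_calibration(n);K=np.array(c['camera_matrix']);E=np.array(c['extrinsics'])
    q=(E@np.append(P,1))[:3];q=K@q;return q[:2]/q[2]
def ray(n,xy):
    c=viewer.get_calibration(n);K=np.array(c['camera_matrix']);T=np.linalg.inv(np.array(c['extrinsics']))
    return T[:3,3],T[:3,:3]@(np.linalg.inv(K)@[xy[0],xy[1],1])
def atz(n,xy,z):
    o,r=ray(n,xy);return o+r*(z-o[2])/r[2]
E
python3 - <<'E'
from h import *
print(read_time_s(),manip.grasp_offset)
for n in('top','side'):
    p,d=snap(n,n+'0.png'); np.save(n+'0.npy',d)
    for q in('pad_top','foot','blunt','nose','wedge','plate','jig','slope'):
        for r in viewer.landmark_of(q,n)[:2]:
            xy=r['xy'];u,v=int(round(xy[0])),int(round(xy[1]));dd=d[min(max(v,0),479),min(max(u,0),639)]
            print(n,q,np.round(xy,1),round(r['confidence'],2),np.round(deproj(n,xy,dd),4))
print(read_time_s())
E
```

```text
pics
0.0 0.0187
top pad_top [316.9 238.7] 0.59 [ 0.5717 -0.013   0.0865]
top foot [297.7 245. ] 0.6 [ 5.625e-01  4.410e-02 -4.000e-04]
top foot [317.1 239.7] 0.56 [ 0.5691 -0.0136  0.0851]
top blunt [258.  240.9] 0.8 [0.573  0.16   0.0229]
top blunt [444.2 295.4] 0.62 [ 0.4109 -0.3867  0.0057]
top nose [298.  247.5] 0.79 [0.5547 0.0431 0.003 ]
top nose [280.4 242. ] 0.2 [0.5705 0.0949 0.0122]
top wedge [281.6 241.7] 0.87 [0.5715 0.0914 0.0108]
top jig [350.3 217.4] 0.69 [ 0.6344 -0.109   0.0691]
top jig [310.7 272.3] 0.34 [0.4802 0.0054 0.0185]
side pad_top [318.1 236.4] 0.66 [ 0.5677 -0.0137  0.0829]
side foot [315.7 255.5] 0.79 [0.5571 0.0128 0.037 ]
side foot [337.1 276.4] 0.52 [0.4714 0.0308 0.0139]
side blunt [275.  288.7] 0.72 [0.5751 0.1675 0.0131]
side blunt [316.9 238.6] 0.55 [ 0.5637 -0.0028  0.083 ]
side nose [304.7 270.8] 0.93 [0.5653 0.0538 0.005 ]
side nose [321.2 230.6] 0.45 [ 0.5865 -0.0538  0.074 ]
side wedge [299.  277.7] 0.74 [0.5543 0.0927 0.0109]
side jig [321.4 230. ] 0.75 [ 0.5874 -0.0559  0.0747]
0.9
```

View pics/top0.png

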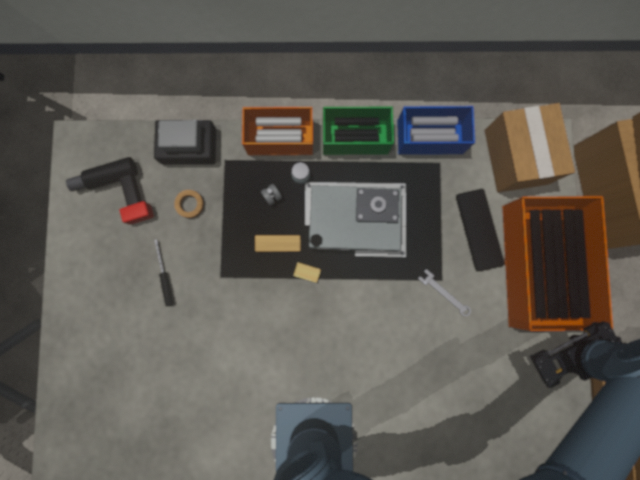

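View pics/side0.png

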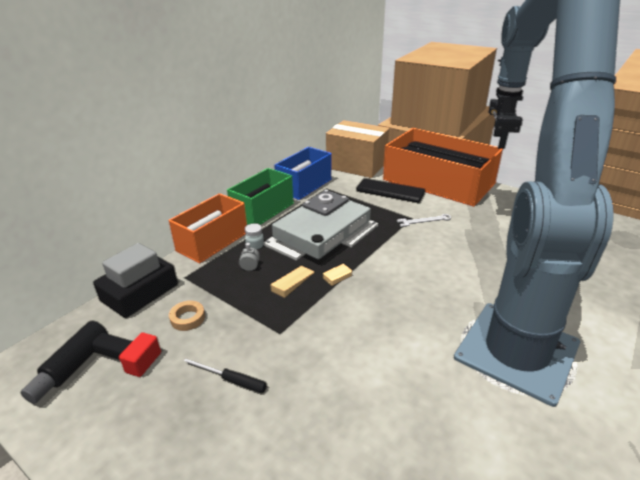

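Run:
```python
import cv2
a=cv2.imread('pics/top0.png');cv2.imwrite('pics/top0z.png',cv2.resize(a[180:300,230:390],None,fx=5,fy=5,interpolation=2))
a=cv2.imread('pics/side0.png');cv2.imwrite('pics/side0z.png',cv2.resize(a[200:320,250:410],None,fx=5,fy=5,interpolation=2))
```

```text
(no output)
```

View pics/top0z.png

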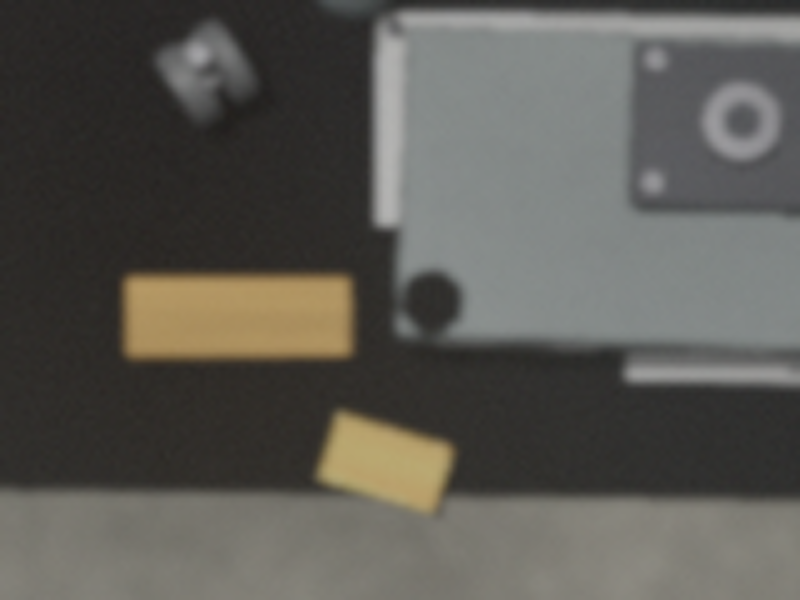

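View pics/side0z.png

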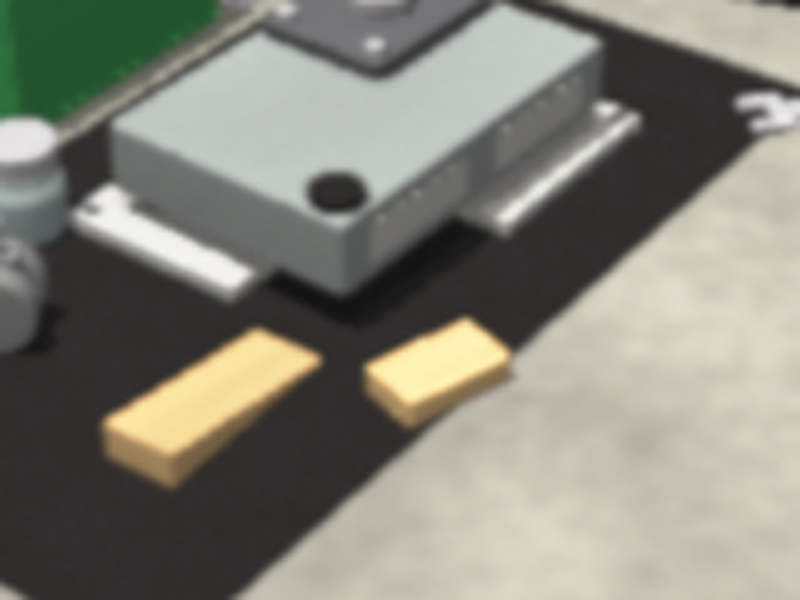

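The top view shows the wedge at about (278,243), with its nose to the right, which is world -y. The pad is at (317,240). The caster at (271,194) and the offcut at (307,272) flank the wedge. Next I'll look closer with the wrist camera from two places.

```bash
cat >> h.py <<'E'
def wray(c,xy):
    K=np.array(c['camera_matrix']);T=np.linalg.inv(np.array(c['extrinsics']))
    x=(xy[0]-K[0,2])/K[0,0];y=(xy[1]-K[1,2])/K[1,1];th=np.hypot(x,y)
    s=np.sin(th)/max(th,1e-9);return T[:3,3],T[:3,:3]@np.array([x*s,y*s,np.cos(th)])
def watz(c,xy,z):
    o,r=wray(c,xy);return o+r*(z-o[2])/r[2]
def tri(rs):
    A=0;b=0
    for o,r in rs:
        r=r/np.linalg.norm(r);M=np.eye(3)-np.outer(r,r);A=A+M;b=b+M@o
    return np.linalg.solve(A,b)
# tool down, tool y along world x
R0=np.array([[0,1,0],[1,0,0],[0,0,-1.]])
E
python3 - <<'E'
from h import *
import json
print(planner.solve_ik([.57,.1,.3],R0), planner.solve_ik([.57,.1,.3],R0@np.diag([-1,-1,1])))
d=np.load('top0.npy')
print('caster',deproj('top',(271,192),d[192,271]),'jar',deproj('top',(300,172),d[172,300]),'off',deproj('top',(307,272),d[272,307]),'wedge L/R',atz('top',(254.6,243.4),.023),atz('top',(300.6,243.4),.003))
fingers.close(20)
S={}
for i,p in enumerate([[.54,.09,.27],[.55,-.02,.27]]):
    q=[planner.solve_ik(p,R) for R in (R0,R0@np.diag([-1,-1,1]))]
    j=np.array(read_joint_pos()); k=int(np.argmin([np.inf if a is None else abs(np.array(a)-j).max() for a in q]))
    print(k,[None if a is None else np.round(a) for a in q])
    manip.move_joints(q[k]); manip.hold(.15)
    c=viewer.get_calibration('wrist'); S[i]=c
    snap('wrist',f'w{i}.png')
    for n in('pad_top','blunt','nose','slope','foot'):
        S[(i,n)]=viewer.landmark_of(n,'wrist')[:2]
        for r in S[(i,n)]: print(i,n,np.round(r['xy'],1),round(r['confidence'],2))
import pickle;pickle.dump(S,open('S.pkl','wb'))
for n in('pad_top','blunt','nose','slope'):
    try: print(n,tri([wray(S[i],S[(i,n)][0]['xy']) for i in(0,1)]))
    except Exception as e: print(n,e)
print(read_time_s(),read_tool_pos(),read_ft_force())
E
```

```text
[ 11.93350985  24.18128442 -35.24662332  93.78984272  14.90455621
  66.79036331 -26.86192151] [ 28.1277387   32.81851878 -61.39294186  92.92167086  29.94191876
  72.42235404 141.24165687]
caster [0.70836564 0.11778274 0.07455074] jar [0.76985581 0.03495415 0.06188641] off [0.48115259 0.01620378 0.0182689 ] wedge L/R [0.5656514  0.16995408 0.023     ] [0.56693849 0.03528673 0.003     ]
0 [array([ 13.,  23., -35., 100.,  14.,  62., -27.]), array([ 31.,  31., -61.,  99.,  30.,  67., 141.])]
0 pad_top [347.7 308.2] 0.46
0 blunt [342.8 125.6] 0.94
0 blunt [340.  237.5] 0.58
0 nose [342.1 237.5] 0.8
0 nose [269.6 254.5] 0.64
0 foot [341.5 283.3] 0.9
0 [array([ 23.,  22., -33., 100.,  14.,  62., -14.]), array([ -48.,   31.,   63.,  104.,  -30.,   64., -154.])]
1 pad_top [337.5 203.4] 0.9
1 pad_top [454.5  77.8] 0.58
1 nose [334.6 143.6] 0.83
1 slope [257.1 164.2] 0.21
pad_top [ 0.57063167 -0.01046381  0.08133447]
blunt list index out of range
nose [0.56982121 0.04090047 0.00440423]
slope list index out of range
6.1667 [ 0.550013   -0.01942742  0.27003973] [ 0.46754111  0.43179306 -1.40423519]
```

View pics/w0.png

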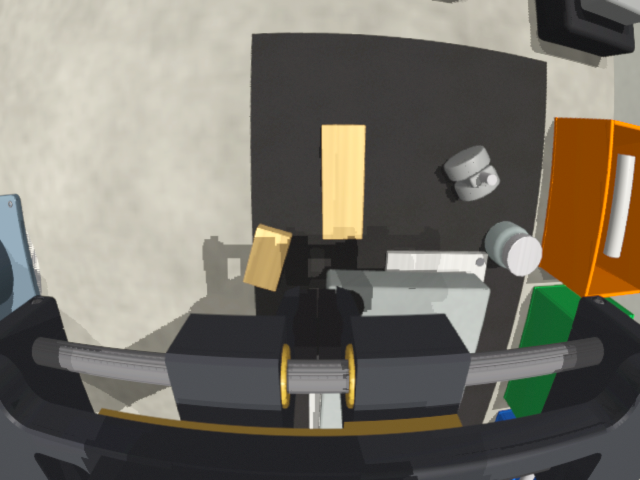

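View pics/w1.png

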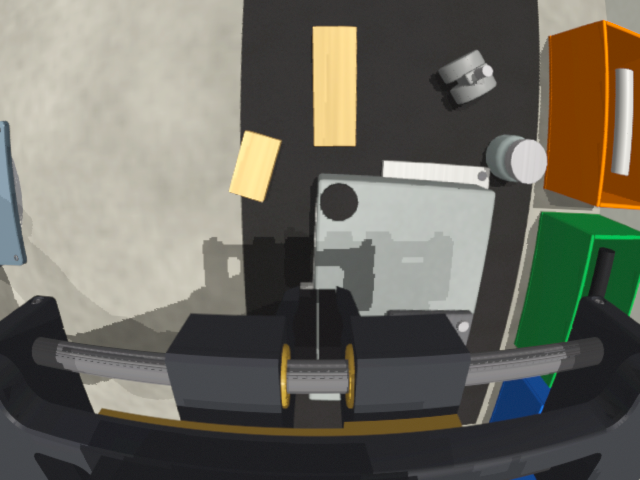

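w0 shows the wedge from its blunt edge at (322–364,125) to its nose at (322–363,239). w1 shows the pad disc at (339,202) and the nose at (314–356,146). I'll turn the edges into positions and check them against the known sizes.

Run:
```python
from h import *
import pickle;S=pickle.load(open('S.pkl','rb'))
import cv2
for i in(0,1):
    im=cv2.imread(f'pics/w{i}.png').astype(int); m=((im[:,:,2]-im[:,:,0])>50).astype(np.uint8)
    m[:,:290]=0;m[:,400:]=0;m[245:]=0
    cs=cv2.findContours(m,0,1)[0];c=max(cs,key=cv2.contourArea);r=cv2.minAreaRect(c);b=cv2.boxPoints(r);print(i,r)
    for p in b: print(p,'z.023',np.round(watz(S[i],p,.023),4),'z.003',np.round(watz(S[i],p,.003),4))
im=cv2.imread('pics/w1.png').max(2);m=(im<60).astype(np.uint8);m[:,:320]=0;m[:,362:]=0;m[:180]=0;m[225:]=0
cs=cv2.findContours(m,0,1)[0];c=max(cs,key=cv2.contourArea);(x,y),r=cv2.minEnclosingCircle(c);print(x,y,r)
for z in(.079,.0815,.084):print(z,watz(S[1],(x,y),z), np.linalg.norm(watz(S[1],(x+r,y),z)-watz(S[1],(x-r,y),z)))
# jig edges directions (top at ~.073)
for p in((319,176),(493,193),(317,280)):print('jigcorner',watz(S[1],p,.073))
for p in((478,172),):print('caster',watz(S[0],p,.07))
```

```text
0 ((343.0, 181.5), (115.0, 44.0), 90.0)
[321. 124.] z.023 [0.5451 0.1696 0.023 ] z.003 [0.5453 0.1698 0.003 ]
[365. 124.] z.023 [0.5909 0.1702 0.023 ] z.003 [0.5935 0.1705 0.003 ]
[365. 239.] z.023 [0.594  0.0448 0.023 ] z.003 [0.5967 0.0386 0.003 ]
[321. 239.] z.023 [0.5452 0.0448 0.023 ] z.003 [0.5455 0.0387 0.003 ]
1 ((334.0, 86.0), (120.0, 44.0), 90.0)
[312.  26.] z.023 [0.545  0.1683 0.023 ] z.003 [0.5447 0.174  0.003 ]
[356.  26.] z.023 [0.5907 0.1693 0.023 ] z.003 [0.5928 0.175  0.003 ]
[356. 146.] z.023 [0.5915 0.0395 0.023 ] z.003 [0.5935 0.0385 0.003 ]
[312. 146.] z.023 [0.5454 0.039  0.023 ] z.003 [0.5451 0.038  0.003 ]
338.2422790527344 201.819580078125 18.3126220703125
0.079 [ 0.57027239 -0.00956621  0.079     ] 0.033829146968517916
0.0815 [ 0.57012458 -0.0090666   0.0815    ] 0.033577313024598036
0.084 [ 0.56997677 -0.008567    0.084     ] 0.033325479080678164
jigcorner [0.55248754 0.01354285 0.073     ]
jigcorner [0.72765092 0.00165792 0.073     ]
jigcorner [ 0.55094557 -0.09016058  0.073     ]
caster [0.70005499 0.12851015 0.07      ]
```

The wedge is well aligned: its centreline is at x≈0.5685, its length and width match the given sizes, and the foot is at about (0.570,-0.0095). Pressing now.

```bash
cat >> h.py <<'E'
def press(x,y,z0,zmin,fmax,step=.0007,R=R0):
    manip.line_to([x,y,z0],.15,ori=R); manip.hold(.15)
    b=np.mean([read_ft_force() for _ in range(3)],0); L=[];z=z0
    while z>zmin:
        z-=step; manip.line_to([x,y,z],.03)
        f=np.array(read_ft_force())-b; p=read_tool_pos(); L.append((p[2],f[2],f[0],f[1]))
        if f[2]>fmax: break
    manip.hold(.1);f=np.array(read_ft_force())-b;L.append((read_tool_pos()[2],*f[[2,0,1]]))
    return np.array(L),b
E
python3 - <<'E'
from h import *
x,y=.570,-.0095
manip.movep([x,y,.10],R0); 
L,b=press(x,y,.088,.064,12)
print(read_time_s(),b);print(np.round(L*[1000,1,1,1],2))
snap('side','press1.png')
manip.line_to([x,y,.10],.08)
print(read_time_s(),read_joint_pos())
E
```

```text
12.6417 [0.71089917 0.11997843 0.43336213]
[[ 8.750e+01  0.000e+00 -1.240e+00 -6.300e-01]
 [ 8.650e+01 -1.600e-01  2.300e-01 -1.050e+00]
 [ 8.582e+01 -1.200e+00 -6.600e-01  1.000e-01]
 [ 8.516e+01 -6.500e-01 -4.600e-01 -3.200e-01]
 [ 8.446e+01 -7.100e-01 -7.600e-01 -8.000e-02]
 [ 8.374e+01  4.400e-01 -3.500e-01 -5.900e-01]
 [ 8.335e+01  4.030e+00 -2.940e+00  1.050e+00]
 [ 8.261e+01  5.190e+00 -3.770e+00  1.510e+00]
 [ 8.184e+01  5.460e+00 -4.770e+00  1.420e+00]
 [ 8.111e+01  6.560e+00 -5.610e+00  1.930e+00]
 [ 8.036e+01  6.690e+00 -5.560e+00  2.600e+00]
 [ 7.966e+01  7.900e+00 -5.940e+00  1.920e+00]
 [ 7.896e+01  7.450e+00 -5.820e+00  2.720e+00]
 [ 7.824e+01  6.600e+00 -6.810e+00  3.300e+00]
 [ 7.756e+01  6.620e+00 -6.210e+00  2.370e+00]
 [ 7.683e+01  7.270e+00 -7.500e+00  4.340e+00]
 [ 7.612e+01  7.630e+00 -6.660e+00  3.130e+00]
 [ 7.542e+01  7.110e+00 -7.190e+00  3.460e+00]
 [ 7.474e+01  6.850e+00 -6.950e+00  2.450e+00]
 [ 7.412e+01  8.870e+00 -6.940e+00  3.390e+00]
 [ 7.386e+01  1.332e+01 -9.430e+00  3.180e+00]
 [ 7.386e+01  1.304e+01 -8.340e+00  2.900e+00]]
13.175 [ 17.18941611  36.70968922 -27.86271943 104.70127     23.58691861
  44.3456013  -23.13017828]
```

The first press dipped about 9.6 mm, from 83.5 to 74.0 mm. It went compliant at about 7 N and then hard at the bench. That puts the plate at roughly 9.7–10.3 mm, so the wedge should seat with its nose about 44 mm past the foot. I'll check that the box came back, then go behind the wedge.

Run:
```python
from h import *
p=[.55,-.02,.27]
manip.line_to(p,.25,ori=R0);manip.hold(.1)
c=viewer.get_calibration('wrist');snap('wrist','w2.png')
im=cv2.imread('pics/w2.png').max(2);m=(im<60).astype(np.uint8);m[:,:320]=0;m[:,362:]=0;m[:180]=0;m[225:]=0
cs=cv2.findContours(m,0,1)[0];k=max(cs,key=cv2.contourArea);(x,y),r=cv2.minEnclosingCircle(k);print(x,y,r,watz(c,(x,y),.0835))
a=cv2.imread('pics/w1.png');b=cv2.imread('pics/w2.png');d=cv2.absdiff(a,b).max(2);print((d[130:280,290:520]>40).sum())
cv2.imwrite('pics/cmp.png',cv2.resize(np.hstack([a[130:280,290:510],b[130:280,290:510]]),None,fx=1.8,fy=1.8))
cv2.imwrite('pics/p1z.png',cv2.resize(cv2.imread('pics/press1.png')[200:320,250:410],None,fx=4,fy=4))
manip.movep([.569,.195,.12],R0);manip.hold(.1)
snap('wrist','w3.png')
print(read_time_s(),read_joint_pos(),planner.solve_ik([.569,.195,.01],R0),planner.solve_ik([.569,.08,.01],R0))
```

```text
341.241943359375 200.75807189941406 18.098066329956055 [ 0.57093757 -0.00902891  0.0835    ]
2414
15.3333 [ -0.48186399  38.31102738 -31.56461758  99.23705291  25.31928144
  49.60751805 -43.39356654] [ -4.10644861  47.44491693 -26.63444014 100.76031323  31.37775572
  39.36258079 -48.08683427] [  6.83493819  45.61198817 -26.14521165 104.93304472  31.66372542
  36.86109554 -38.38007028]
```

View pics/cmp.png

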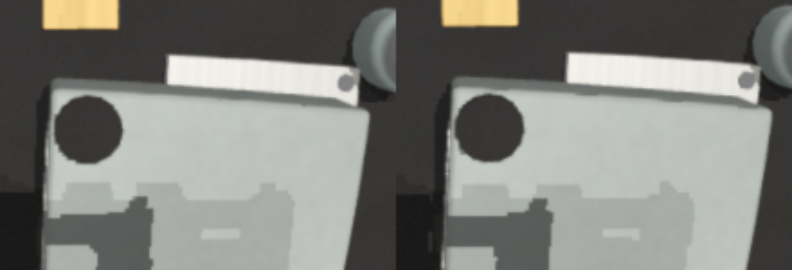

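View pics/w3.png

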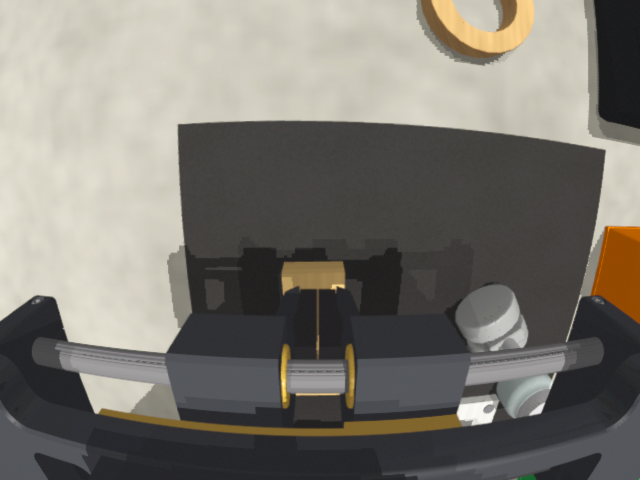

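Run:
```python
from h import *
c=viewer.get_calibration('wrist');print(read_tool_pos())
for p in((283,263),(344,263)):print(watz(c,p,.023))
for p in((460,320),(455,300)):print('caster',watz(c,p,.04))
```

```text
[0.57018507 0.19322853 0.12090467]
[0.54726208 0.17705312 0.023     ]
[0.58991235 0.17693933 0.023     ]
caster [0.67574008 0.13736632 0.04      ]
caster [0.66904382 0.15414518 0.04      ]
```

```bash
cat >> h.py <<'E'
def fr(b=0,n=4):
    s=[]
    for _ in range(n): s.append(read_ft_force()); manip.hold(.01)
    return np.mean(s,0)-b
E
python3 - <<'E'
from h import *
x=.569
manip.line_to([x,.200,.11],.2,ori=R0)
manip.line_to([x,.200,.010],.1,ori=R0);manip.hold(.2)
b=fr(n=6);np.save('b.npy',b);print(b,read_tool_pos(),read_time_s())
y=.2
while y>.1035:
    st=.012 if y>.125 else .004
    y-=st; manip.line_to([x,y,.010],.04); f=fr(b,3); print(round(y,4),np.round(read_tool_pos(),4),np.round(f,2))
    if f[1]>4 or f[2]>8: print('STOP');break
print(read_time_s())
E
```

```text
[-0.34509117 -0.05598582  0.34354762] [0.56932711 0.20002919 0.01045562] 16.9833
0.188 [0.5691 0.1878 0.01  ] [ 0.06  0.14 -0.22]
0.176 [0.569  0.1757 0.01  ] [0.63 0.27 0.01]
0.164 [0.569  0.1637 0.01  ] [-0.08  0.19 -0.35]
0.152 [0.569  0.1517 0.01  ] [-0.    0.32 -0.17]
0.14 [0.569  0.1397 0.01  ] [ 0.36 -0.01 -0.17]
0.128 [0.569  0.1277 0.01  ] [ 0.79  0.22 -0.36]
0.116 [0.569  0.1157 0.01  ] [ 0.39 -0.25 -1.02]
0.112 [0.569  0.1118 0.01  ] [ 0.77 -0.07 -0.13]
0.108 [0.569  0.1077 0.01  ] [ 0.48  0.23 -0.41]
0.104 [0.569  0.1036 0.01  ] [ 0.17  0.15 -0.19]
0.1 [0.569  0.0996 0.01  ] [ 0.94 -0.3  -1.06]
21.4083
```

Run:
```python
from h import *
c=viewer.get_calibration('wrist');snap('wrist','w4.png');snap('side','s4.png');snap('top','t4.png')
a=cv2.imread('pics/s4.png')[200:320,250:410];b=cv2.imread('pics/t4.png')[180:300,230:390]
cv2.imwrite('pics/st4.png',cv2.resize(np.vstack([a,b]),None,fx=2.5,fy=2.5,interpolation=2))
```

```text
(no output)
```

View pics/st4.png

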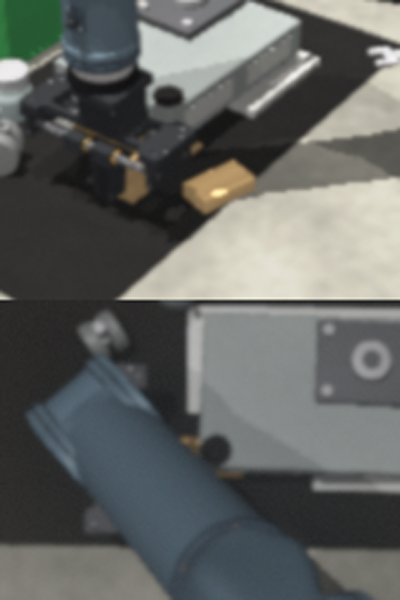

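View pics/w4.png

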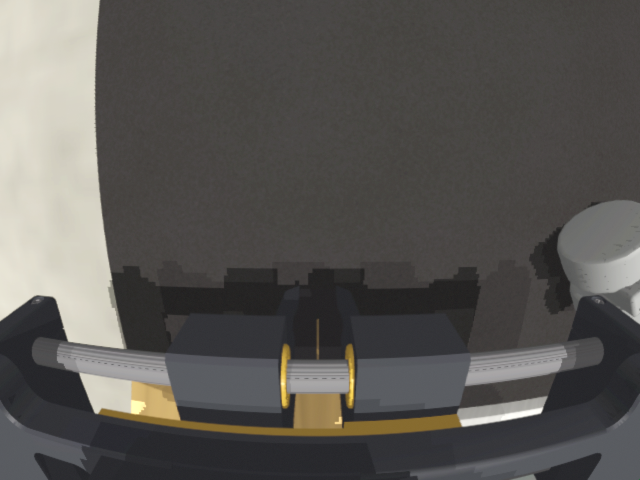

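The wedge has slid in under the box edge, straight, with the caster and offcut untouched. Continuing in fine steps until contact.

Run:
```python
from h import *
x=.569;b=np.load('b.npy');y=.1
print(read_joint_pos())
while y>.078:
    st=.0015 if y>.092 else .001
    y-=st; manip.line_to([x,y,.010],.03); f=np.mean([read_ft_force() for _ in range(3)],0)-b; g=fr(b,4); print(round(y,4),np.round(read_tool_pos(),4)[1],np.round(f,2),np.round(g,2))
    if max(f[1],g[1])>2.8: print('STOP');break
print(read_time_s())
```

```text
[  5.13147247  45.91040405 -26.56620845 104.43715013  32.02438024
  37.29085718 -40.50607829]
0.0985 0.0984 [ 0.52  0.47 -0.06] [ 0.63 -0.09 -0.31]
0.097 0.0968 [-0.19 -0.22 -0.82] [ 0.44 -0.01 -0.84]
0.0955 0.0954 [0.7  0.48 0.1 ] [ 0.36 -0.25  0.16]
0.094 0.0938 [ 0.34 -0.38 -0.27] [ 0.12  0.03 -0.05]
0.0925 0.0924 [-0.11  0.14  0.19] [-0.01  0.24 -0.21]
0.091 0.0908 [ 0.45 -0.17  0.12] [ 0.44  0.03 -0.46]
0.09 0.0899 [ 0.16 -0.65 -0.37] [-0.1  -0.14 -0.43]
0.089 0.0889 [ 0.02  1.18 -1.2 ] [ 0.56  0.2  -0.39]
0.088 0.0879 [ 0.26 -0.28 -0.58] [ 0.44 -0.24 -0.55]
0.087 0.0869 [-0.01  1.13 -0.4 ] [ 0.32  0.6  -0.3 ]
0.086 0.0859 [ 0.68 -0.04 -0.4 ] [ 0.41  0.35 -0.43]
0.085 0.085 [ 0.61  1.08 -0.83] [ 0.51  0.82 -0.55]
0.084 0.0842 [ 0.78  2.   -0.35] [ 0.33  1.53 -0.33]
0.083 0.0834 [-0.11  2.64  0.08] [ 0.41  2.44 -0.18]
0.082 0.0824 [ 0.98  3.21 -0.38] [ 0.29  3.77 -0.94]
STOP
25.8083
```

Contact began at y≈0.086, as predicted, and the force is now about 3.5 N. I'll back off and press the pad to prove it.

Run:
```python
from h import *
manip.line_to([.569,.11,.012],.12); manip.line_to([.569,.14,.13],.25)
x,y=.570,-.0095
manip.movep([x,y,.11],R0)
L,b=press(x,y,.0855,.078,13)
print(np.round(L*[1000,1,1,1],2))
manip.hold(.3)
print(fr(b),read_tool_pos(),read_time_s())
manip.line_to([x,y,.11],.08)
manip.line_to([.55,-.02,.27],.25,ori=R0);manip.hold(.1)
c=viewer.get_calibration('wrist');snap('wrist','w5.png');import pickle;pickle.dump(c,open('c5.pkl','wb'))
print(read_time_s())
```

```text
[[ 8.485e+01 -2.100e-01  9.100e-01  4.500e-01]
 [ 8.407e+01  8.300e-01  1.390e+00 -7.000e-02]
 [ 8.373e+01  6.550e+00 -1.420e+00  1.100e-01]
 [ 8.363e+01  1.127e+01 -3.200e+00 -1.140e+00]
 [ 8.354e+01  1.855e+01 -5.080e+00 -6.300e-01]
 [ 8.351e+01  1.740e+01 -4.080e+00 -1.040e+00]]
[-5.60102782 -0.40358761 17.58204084] [ 0.57008652 -0.00945202  0.08352363] 29.625
31.075
```

View pics/w5.png

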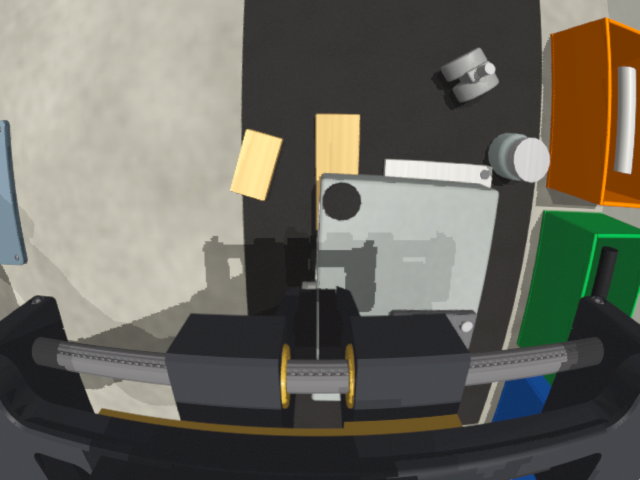

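The pad took 17.6 N with only about 0.3 mm of give, against a 9.6 mm dip before. Picture w5 shows the wedge straight under the pad corner (316–360, from row 114), with the caster at (470,75), the offcut at (256,165) and the jar where they were. One final check of the box's pose, then I'll hand in.

Run:
```python
from h import *
import pickle
c=pickle.load(open('c5.pkl','rb'))
im=cv2.imread('pics/w5.png').max(2);m=(im<60).astype(np.uint8);m[:,:320]=0;m[:,362:]=0;m[:180]=0;m[225:]=0
k=max(cv2.findContours(m,0,1)[0],key=cv2.contourArea);(x,y),r=cv2.minEnclosingCircle(k);print('pad',watz(c,(x,y),.0835))
print('blunt',watz(c,(316,114),.023),watz(c,(360,114),.023))
print(read_time_s(),read_tool_pos())
ticket.close_job()
```

```text
pad [ 0.57087237 -0.00913219  0.0835    ]
blunt [0.5477888  0.07087615 0.023     ] [0.59325629 0.07148306 0.023     ]
31.075 [ 0.54909515 -0.01991242  0.26814926]
the job is handed in; nothing more can be done
```

The wedge is under the hanging foot, the box no longer rocks, and I handed the job in at about 31 s with the arm clear of everything.

- **First press:** the pad dipped about 9.6 mm, going soft at about 7 N and then hard at the bench. I then let it come back up.
- **Wedge:** I pushed it straight in by its blunt end with the shut fingers. It met the foot where predicted, and I stopped at about 3.5 N.
- **Second press:** at 17.6 N the pad gave only about 0.3 mm.
- **Last picture:** the pad's position was unchanged to within 0.2 mm from before the push. The caster, offcut and jar were where they had been.

Three things were less than clean:

- **Height:** the pad's contact height read about 0.1–0.3 mm higher after wedging. That is near the limit of what I could measure, so a slight lift can't be ruled out.
- **Blunt end:** its camera position (y≈0.071) was about 2.5 mm further in than the fingertip position implied (0.073–0.074). This is roughly the calibration error.
- **Side force:** the first press put up to about 9 N sideways on the pad as the box tipped. The pictures taken afterwards showed no lasting shift.

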